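# Turn the shoe anvil to its small foot and clamp it

### The job

Get the three-footed shoe anvil ready for a child's shoe: push on its feet with a finger to turn it until its smallest foot stands squarely over the steel index post on the base. Only then push the clamp lever round with a finger, fully home against its stop pin. Just push, do not pick anything up, and leave the lasts, tins, jar, cup and hammer where they are.

Things in the scene. Friction and masses are not known exactly. Their poses are not given: they have to be found in the camera images.
- anvil_base: Fixed grey base of the shoe anvil. Origin: on the bench surface, on the vertical turning axis of the three feet; z up. Round plate of radius 105 and a 110 wide strip to y = -260 (x -25 to 85), 15 thick. On its -x side stands the steel index post: radial bar 16 wide, 100 to 155 from the axis, top 62 above the bench. Its -x roughly faces the robot; place and yaw vary.
- spider (a joint): Angle (rad) of the turning three-footed dark steel anvil, counterclockwise positive from above; 0 or any whole turn (6.283) = smallest foot exactly over the index post. Starts 0.8 to 5.48. Turns both ways without stops, stays where it is left; about 4 N sideways at 75 mm from the axis turns it. Hub radius 28, top (nut) 126 above the bench.
- small_toe (a point): Tip of the smallest foot (36 wide at the toe), 105 from the axis, 111 above the bench. The three flat radial feet, 120 deg apart, are 13 thick plates (98 to 111 above the bench), each on a 20 wide radial bar at 68 to 98. Between 60 and 80 from the axis the plates are 24 (smallest) to 38 (largest) wide. Any foot can be pushed sideways from the gap next to it.
- medium_toe (a point): Tip of the medium foot (46 wide at the toe), 128 from the axis, 111 above the bench; 120 deg counterclockwise (from above) of the smallest foot.
- large_toe (a point): Tip of the largest foot (56 wide at the toe), 150 from the axis, 111 above the bench; 120 deg clockwise of the smallest foot.
- post_mark (a point): Point on the top of the index post, 62 above the bench, 105 from the turning axis: straight under the toe tip when the smallest foot is over the post.
- clamp (a joint): Angle (rad) of the clamp lever. 0 = free, pointing to the base's -y; it grows clockwise seen from above to 1.4 = clamped, against its stop pin, then pointing nearly to the base's -x. It starts between 0 and 0.35, stays where it is left, and about 2 to 3 N at its end turns it. It does not itself block the anvil in this model.
- clamp_pivot (a point): On the lever's vertical pivot axis at the height of the lever's bar (72 above the bench); at x 70, y -210 of the base. Hub radius 18.
- clamp_ball (a point): Centre of the black ball (diameter 28) at the lever's end, 90 from the pivot, 72 above the bench; the lever bar is a level round steel bar of diameter 16. The stop pin (diameter 10, top 78 above the bench) stands 40 from the pivot on the far side of the clamped lever.
- last_left: Bystander: loose wooden shoe last about 240 long, 80 wide, 90 high. Origin: centre of underside.
- last_right: Bystander: the other wooden last, same size. Origin: centre of underside.
- glue_tin: Bystander: loose steel can, diameter 84, 100 high. Origin: centre of underside.
- polish_jar: Bystander: loose amber glass jar, diameter 60, 85 high. Origin: centre of underside.
- tack_tin: Bystander: loose flat round tin, diameter 48, 20 high, lying on the base strip between anvil and lever (its top 35 above the bench). Origin: centre of underside.
- hammer: Bystander: loose hammer 240 long lying on the bench. Origin: underside, mid-length.
- cup: Bystander: loose white cup, diameter 72, 80 high. Origin: centre of underside.

How it is judged:
On the way, in this order (a step that is already met when the one before it is completed fails the run):
1. the smallest foot is over the index post while the lever is still free (horizontal distance between small_toe and post_mark below 0.01 m and value of joint clamp below 0.7 rad), for 0.2 s.
2. the clamp lever is home against its stop (value of joint clamp above 1.3 rad), for 0.2 s.
At the end, for the whole second after the job is handed in: The smallest foot's toe tip is within 10 mm (horizontally) of the mark on the index post and the clamp lever is at 1.3 rad or more of its 1.4 (horizontal distance between small_toe and post_mark below 0.01 m and value of joint clamp above 1.3 rad); the robot touches nothing.
It fails at once if the lever is pushed over while the smallest foot is not over the post (value of joint clamp above 0.7 rad and horizontal distance between small_toe and post_mark above 0.012 m).
It fails at once if a bystander is lifted or shifted by more than 20 mm (distance of any of last_left, last_right, glue_tin, polish_jar, tack_tin, hammer, cup from where it was at the start of the episode above 0.02 m).
It also fails if it takes over 54 s, if anything falls off the work surface, if the arm or the gripper's body presses on something with over 40 N, if the wrist force passes 120 N, or if a joint passes its speed limit or range.

### The arm

A 6-joint arm with a two-finger parallel gripper is mounted at the origin on the work surface. World frame = base frame: x ahead of the robot, y to its left, z up, the work surface at z = 0. Lengths are in m, angles in rad, forces in N, time in s.
With the tool pointing down it reaches from about 0.375 to 0.925 m from the base axis. Payload 5.7 kg.
Tool frame: the origin (TCP) lies at the very end of the fingers, on their centre line; the grasp point (between the pads) lies 19 mm behind it; z points along the fingers, y is the line along which they close (so a half turn about z gives the same grasp; the last joint's range is limited). The gripper opens to 85 mm and grips with 20 to 120 N. Pads are 22 mm wide; open, the fingers measure 114 mm over their backs; the gripper's body (76 mm by 85 mm) begins 54 mm behind the grasp point. The pads swing forward as they close: fully open they stand 13 mm farther back than shut.
Start: joints at [-1.437, 0.359, 1.51, -0, 1.272, -0.115], TCP at [0.148, -0.581, 0.231] pointing down, gripper open.
Joint ranges: [-2.97, 2.97], [-1.01, 2.36], [0.21, 2.38], [-0.96, 4.11], [0.2, 2.71], [-2.98, 2.98]. Speed limits (rad/s): [2.39, 2.39, 3.14, 3.14, 3.14, 3.14].

### API

Orientations are given as a unit quaternion [x, y, z, w].
In Python, from station import state, get_image, sign_off gives the robot as it stands.
- The arm moves only by the tool step_arm, never from a script. Its argument "motion" is a list of rows, each an object of numbers: "gripper": the opening, from 0 (shut) to 1 (fully open); "dx", "dy", "dz": the shift along the world's x, y, z as a fraction of full scale; "twist": the turn about the world's z as a fraction of full scale. In form: [{"gripper": .., "dx": .., "dy": .., "dz": .., "twist": ..}, ...]. A call has exactly 8 rows; each row shifts and turns the commanded pose from where the row before left it; what a row does not reach is not made up. Full scale, the value 1, is 0.03 m for a shift and 8 degrees for a turn. A row lasts 1/10 s, in which the tool goes at most 50 mm and 8.59 degrees, less where a joint would pass 70% of its speed; a pose out of reach is approached as far as the arm can. A call with a number of a shift or a turn outside -1 to 1 is refused whole. A call with a gripper value outside its range is refused whole. The fingers move at their own pace and stop on an object; "squeeze" is the grip in N (left out, the last holds). Time passes only in rows, so rows that do not move let the fingers close, or fill a call up. It gives the time, the measured TCP pose, the force, the opening and the grip force at its end, in the units of the state.
- state(): the state, without advancing time (a new reading comes with each control period).
- get_image(name): name is "scene" or "top" or "wrist"; returns a dict with "color" (420x560x3 uint8, red, green, blue), "z_map" (420x560 float32, m along the optical axis (not along the pixel's ray), 0 where there is no reading), "fx", "fy", "cx", "cy" (pixels), "dist_coeffs" ([k1, k2, p1, p2, k3] as OpenCV has them; the pictures are not rectified), "R" (3x3) and "t" (3): a world point X has camera coordinates R X + t. Camera axes: x right, y down, z forward; pixel columns grow to the right and rows downward; lengths in m; the calibration is good to about 2 mm. A picture is of the moment at which its call begins.
- sign_off(): hands the job in; it is judged then, once.
The state is a dict: "clock": time; "qpos": joint angles; "qd": joint speeds; "effort": joint torques, N m; "ee_pos": TCP position; "ee_rot": TCP orientation; "contact_force": force on the tool from outside, world axes, zero at the start; "wrist_torque": the same for the moment, N m; "grip_width": finger opening in m; "grip_force": force on a finger pad.
Only numpy, scipy, OpenCV 4.12 (cv2) and the standard library are available. Lean on these libraries where they do the work, as an engineer would, in place of code of your own. Each camera call takes 0.05 s, during which the arm holds its last target. There are 200 camera calls.

## Working session

There is one attempt and no reset: what is moved stays moved. The work goes in short steps, Python scripts to look and compute and a tool call to move; the robot and the scene stay as the last step left them, time stands still between calls to the robot, and variables do not carry over. Pictures are saved under pics/ and viewed, at most 10 in all, crops included, and the job is handed in when it is done.

Besides the shell and the picture viewer there is one more tool, called after ">>>" in YAML: its name, and indented under it one key for each argument. step_arm: Moves the arm, as the interface text tells. Shift numbers are shares of 0.03 m and turn numbers shares of 8 degrees, none past 1 either way. Its arguments: {"type":"object","properties":{"motion":{"type":"array","items":{"type":"object","properties":{"gripper":{"type":"number"},"dx":{"type":"number"},"dy":{"type":"number"},"dz":{"type":"number"},"twist":{"type":"number"}}}},"squeeze":{"type":"number"}},"required":["motion"]}

```bash
mkdir -p pics; cat > h.py <<'E'
import numpy as np, cv2
from station import state, get_image, sign_off
def K(im): return np.array([[im['fx'],0,im['cx']],[0,im['fy'],im['cy']],[0,0,1.]])
def ray(im,uv,z):
    p=cv2.undistortPoints(np.array(uv,float).reshape(-1,1,2),K(im),np.array(im['dist_coeffs'],float)).reshape(-1,2)
    R=np.array(im['R']);c=-R.T@np.array(im['t']); d=np.c_[p,np.ones(len(p))]@R
    return c+d*((z-c[2])/d[:,2])[:,None]
def cloud(im):
    h,w=im['z_map'].shape; u,v=np.meshgrid(np.arange(w),np.arange(h))
    p=cv2.undistortPoints(np.stack([u,v],-1).reshape(-1,1,2).astype(float),K(im),np.array(im['dist_coeffs'],float)).reshape(-1,2)
    zz=im['z_map'].reshape(-1,1); X=(np.c_[p,np.ones(len(p))]*zz-np.array(im['t']))@np.array(im['R'])
    X[zz[:,0]==0]=np.nan
    return X.reshape(h,w,3)
def save(im,n): cv2.imwrite('pics/'+n,im['color'][:,:,::-1])
E
python3 - <<'E'
from h import *
for n in('top','scene'):
    im=get_image(n); save(im,n+'0.png'); np.save(n+'.npy',im,allow_pickle=True); print(-np.array(im['R']).T@im['t'])
print(state())
E
```

```text
[0.49515136 0.11951814 1.28908988]
[ 1.11051038 -0.30090045  1.0193838 ]
{'clock': 0.1, 'qpos': array([-1.43708770e+00,  3.59435103e-01,  1.51129841e+00,  1.22114963e-05,
        1.27251184e+00, -1.15057708e-01]), 'qd': array([ 0.00014356, -0.00109597, -0.00208679, -0.00095867,  0.00186733,
       -0.00021388]), 'effort': array([-1.25874925e-03, -5.28653383e+01, -2.79349047e+01, -1.73858339e-04,
        5.09887803e-03,  7.20895343e-06]), 'ee_pos': array([ 0.14766605, -0.58092675,  0.2305462 ]), 'ee_rot': array([ 9.92274267e-01,  1.24060860e-01, -1.87157894e-06, -8.26367553e-04]), 'contact_force': array([-0.4310931 ,  0.25020307, -0.39725926]), 'wrist_torque': array([ 0.02554784, -0.06325851, -0.05996499]), 'grip_force': 0.0, 'grip_width': 0.08550931054295341}
```

View pics/top0.png

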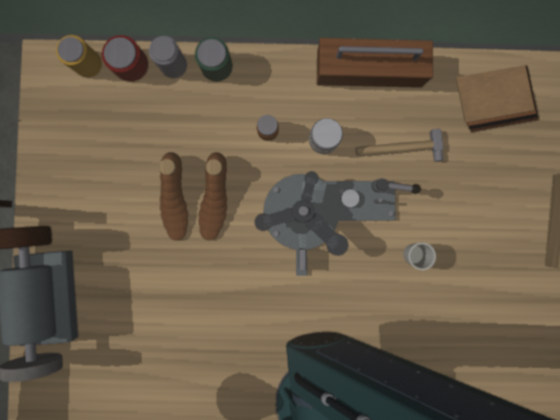

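View pics/scene0.png

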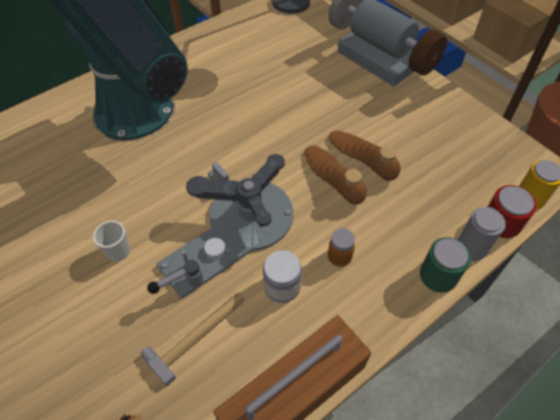

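The top view shows the hub at about (303,211), the index post at (302,262), and the feet at (312,180) small, (262,222) medium and (338,244) large. The lever runs from (380,186) to its ball at (416,188), and the tack tin is at (350,199). The scene view agrees. Next I measure them.

```bash
cat > meas.py <<'E'
from h import *
def axis_guess(P,z0,z1,c,r):
    m=(P[...,2]>z0)&(P[...,2]<z1)&(np.hypot(P[...,0]-c[0],P[...,1]-c[1])<r); return m
def feet(im,c):
    P=cloud(im); m=axis_guess(P,.101,.122,c,.17); q=P[m][:,:2]-c; r=np.hypot(*q.T); a=np.arctan2(q[:,1],q[:,0])
    s=(r>.05); ph=np.angle(np.exp(3j*a[s]).sum())/3
    for k in range(3):
        b=ph+k*2*np.pi/3; d=np.angle(np.exp(1j*(a-b))); k2=s&(abs(d)<.6)
        cc=q[k2].mean(0) if k2.any() else [0,0]
        print('foot dir deg',round(np.degrees(np.arctan2(cc[1],cc[0])),1),'rmax',np.percentile(r[k2],98).round(3),'n',k2.sum())
E
python3 - <<'E'
from meas import *
for n in('top','scene'):
    im=np.load(n+'.npy',allow_pickle=True).item(); P=cloud(im)
    c0=ray(im,[(303,211)] if n=='top' else [(249,187)],.126)[0]; print(n,'nut ray',c0)
    m=(P[...,2]>.116)&(P[...,2]<.132)&(np.hypot(P[...,0]-c0[0],P[...,1]-c0[1])<.04); print('nut',P[m].mean(0),m.sum())
    feet(im,c0[:2])
    # base plate edge: strip/plate pts at z~.015
    m=(P[...,2]>.010)&(P[...,2]<.020)&(np.hypot(P[...,0]-c0[0],P[...,1]-c0[1])<.3)
    q=P[m]; print('plate n',m.sum(),q.min(0),q.max(0))
    print('post',[P[m2].mean(0).round(4).tolist()+[int(m2.sum())] for m2 in [(abs(P[...,2]-.062)<.006)&(P[...,0]<c0[0]-.09)&(P[...,0]>c0[0]-.17)&(abs(P[...,1]-c0[1])<.05)]])
    hsv=cv2.cvtColor(im['color'],cv2.COLOR_RGB2HSV)
    dk=(hsv[...,2]<40)&(abs(P[...,2]-.078)<.012)&(abs(P[...,1]-c0[1]+.3)<.1)&(abs(P[...,0]-c0[0])<.15)
    print('ball',P[dk].mean(0),dk.sum())
    for z0,z1 in((.066,.085),(.085,.13)):
        l=(P[...,2]>z0)&(P[...,2]<z1)&(P[...,1]<c0[1]-.16)&(P[...,1]>c0[1]-.36)&(abs(P[...,0]-c0[0])<.13)
        print('lever',z0,P[l].min(0),P[l].max(0),P[l].mean(0),l.sum())
    t=(abs(P[...,2]-.035)<.004)&(P[...,1]<c0[1]-.08)&(P[...,1]>c0[1]-.2)&(abs(P[...,0]-c0[0])<.1)
    print('tack',P[t].mean(0),t.sum())
im=np.load('top.npy',allow_pickle=True).item()
print('post ends px->',ray(im,[(302,250),(302,274)],.062))
print('ball',ray(im,[(416,188)],.072),'pivot',ray(im,[(380,186)],.09),'cup',ray(im,[(421,256)],.08),'glue',ray(im,[(326,134)],.1))
cv2.imwrite('pics/crop.png',cv2.resize(im['color'][150:290,230:450,::-1],None,fx=3.6,fy=3.6,interpolation=cv2.INTER_CUBIC))
E
```

```text
top nut ray [0.5189054 0.0587398 0.126    ]
nut [0.52002148 0.05939404 0.12046694] 318
foot dir deg -13.7 rmax 0.104 n 234
foot dir deg 105.8 rmax 0.124 n 419
foot dir deg -133.0 rmax 0.145 n 672
plate n 5107 [ 0.34651503 -0.20157888  0.01000205] [0.73830548 0.33963374 0.01999537]
post [[0.3923, 0.0563, 0.0614, 144]]
ball [nan nan nan] 0
lever 0.066 [ 0.38898454 -0.29130494  0.06627134] [ 0.60934076 -0.13399849  0.08498589] [ 0.53440961 -0.2112937   0.07876288] 460
lever 0.085 [ 0.57621366 -0.24851841  0.08500922] [ 0.60875181 -0.13725     0.08922705] [ 0.59041901 -0.17738901  0.08616684] 48
tack [ 0.55849205 -0.07470151  0.03513332] 226
scene nut ray [0.5265139  0.05454828 0.126     ]
nut [0.52306145 0.05587108 0.12037279] 351
foot dir deg -13.5 rmax 0.099 n 265
foot dir deg 108.2 rmax 0.127 n 420
foot dir deg -135.2 rmax 0.148 n 719
plate n 5502 [ 0.34498345 -0.2357725   0.01001035] [0.77543112 0.33676665 0.01999681]
post [[0.3957, 0.0535, 0.0621, 125]]
ball [ 0.58918051 -0.24235345  0.0829919 ] 71
lever 0.066 [ 0.39668151 -0.29097326  0.06601424] [ 0.60993049 -0.13587297  0.08496344] [ 0.5458818  -0.2082829   0.07848621] 690
lever 0.085 [ 0.4104427  -0.28990437  0.08500924] [ 0.6076585  -0.13693995  0.09120209] [ 0.58917132 -0.18373729  0.08640158] 91
tack [ 0.5611884  -0.07632002  0.03545579] 302
post ends px-> [[0.41770229 0.05664947 0.062     ]
 [0.35495767 0.05579512 0.062     ]]
ball [[ 0.58517379 -0.24189007  0.072     ]] pivot [[ 0.58748956 -0.14225665  0.09      ]] cup [[ 0.40712122 -0.25323557  0.08      ]] glue [[7.18827134e-01 6.47868636e-04 1.00000000e-01]]<stdin>:13: RuntimeWarning: Mean of empty slice.
  ret = um.true_divide(
```

View pics/crop.png

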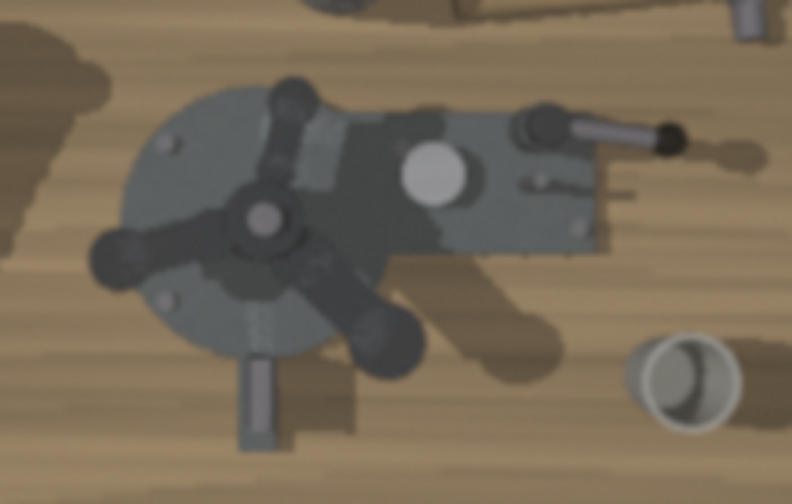

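The crop confirms the layout: small foot up, medium left, large lower right, stop pin at about (541,180) in the crop. The axis is at about (0.521, 0.0575), base yaw about 1°, and the small foot points to −13.6°. It therefore needs about 165° clockwise. I'll place the shut finger in the small–medium gap, around +45° at a radius of 75 mm.

>>> step_arm:
  motion:
    - {"gripper":0,"dx":0.59,"dy":0.96,"dz":0,"twist":-0.074}
    - {"gripper":0,"dx":0.59,"dy":0.96,"dz":0,"twist":-0.074}
    - {"gripper":0,"dx":0.59,"dy":0.96,"dz":0,"twist":-0.074}
    - {"gripper":0,"dx":0.59,"dy":0.96,"dz":0,"twist":-0.074}
    - {"gripper":0,"dx":0.59,"dy":0.96,"dz":0,"twist":-0.074}
    - {"gripper":0,"dx":0.59,"dy":0.96,"dz":0,"twist":-0.074}
    - {"gripper":0,"dx":0.59,"dy":0.96,"dz":0,"twist":-0.074}
    - {"gripper":0,"dx":0.59,"dy":0.96,"dz":0,"twist":-0.074}
  squeeze: 20

```text
clock: 0.9
ee_pos: [0.2897, -0.3496, 0.231]
ee_rot: [0.997, 0.083, -0.0, -0.0]
contact_force: [0.8, 0.3, 0.5]
grip_width: 0.0001
grip_force: 0.0
```

>>> step_arm:
  motion:
    - {"gripper":0,"dx":0.59,"dy":0.96,"dz":0,"twist":-0.074}
    - {"gripper":0,"dx":0.59,"dy":0.96,"dz":0,"twist":-0.074}
    - {"gripper":0,"dx":0.59,"dy":0.96,"dz":0,"twist":-0.074}
    - {"gripper":0,"dx":0.59,"dy":0.96,"dz":0,"twist":-0.074}
    - {"gripper":0,"dx":0.59,"dy":0.96,"dz":0,"twist":-0.074}
    - {"gripper":0,"dx":0.59,"dy":0.96,"dz":0,"twist":-0.074}
    - {"gripper":0,"dx":0.59,"dy":0.96,"dz":0,"twist":-0.074}
    - {"gripper":0,"dx":0.59,"dy":0.96,"dz":0,"twist":-0.074}

```text
clock: 1.7
ee_pos: [0.4312, -0.1193, 0.2311]
ee_rot: [0.999, 0.042, -0.0, -0.0]
contact_force: [0.7, 0.4, -0.7]
grip_width: -0.0
grip_force: 0.0
```

>>> step_arm:
  motion:
    - {"gripper":0,"dx":0.59,"dy":0.96,"dz":0,"twist":-0.074}
    - {"gripper":0,"dx":0.59,"dy":0.96,"dz":0,"twist":-0.074}
    - {"gripper":0,"dx":0.59,"dy":0.96,"dz":0,"twist":-0.074}
    - {"gripper":0,"dx":0.59,"dy":0.96,"dz":0,"twist":-0.074}
    - {"gripper":0,"dx":0.59,"dy":0.96,"dz":0,"twist":-0.074}
    - {"gripper":0,"dx":0.59,"dy":0.96,"dz":0,"twist":-0.074}
    - {"gripper":0,"dx":0.59,"dy":0.96,"dz":0,"twist":-0.074}
    - {"gripper":0,"dx":0.59,"dy":0.96,"dz":0,"twist":-0.074}

```text
clock: 2.5
ee_pos: [0.5728, 0.111, 0.2308]
ee_rot: [1.0, 0.0, -0.0, 0.0]
contact_force: [1.1, -0.4, -0.4]
grip_width: 0.0001
grip_force: 0.0
```

>>> step_arm:
  motion:
    - {"gripper":0,"dx":0,"dy":0,"dz":-0.6,"twist":0}
    - {"gripper":0,"dx":0,"dy":0,"dz":-0.6,"twist":0}
    - {"gripper":0,"dx":0,"dy":0,"dz":-0.6,"twist":0}
    - {"gripper":0,"dx":0,"dy":0,"dz":-0.6,"twist":0}
    - {"gripper":0,"dx":0,"dy":0,"dz":-0.6,"twist":0}
    - {"gripper":0,"dx":0,"dy":0,"dz":-0.6,"twist":0}
    - {"gripper":0,"dx":0,"dy":0,"dz":-0.6,"twist":0}
    - {"gripper":0,"dx":0,"dy":0,"dz":-0.6,"twist":0}

```text
clock: 3.3
ee_pos: [0.5722, 0.1097, 0.0862]
ee_rot: [1.0, 0.0, -0.0, -0.0]
contact_force: [0.9, -0.4, -0.3]
grip_width: -0.0002
grip_force: 0.0
```

```bash
python3 - <<'E'
from h import *
p=state()['ee_pos'][:2]; print(state()['ee_pos'],state()['contact_force'],np.degrees(state()['qpos'][5]))
a=np.radians(np.linspace(45,-140,17)); w=np.c_[np.cos(a),np.sin(a)]*.075+[.521,.0575]; w[0]=p
print((np.diff(w,axis=0)/.03).round(2).tolist())
E
```

```text
[0.5721638  0.10967637 0.08618419] [ 0.88599314 -0.41122739 -0.34313611] 94.00323655625482
[[0.38, -0.36], [0.23, -0.45], [0.14, -0.48], [0.04, -0.5], [-0.06, -0.5], [-0.16, -0.48], [-0.25, -0.44], [-0.34, -0.38], [-0.4, -0.3], [-0.46, -0.21], [-0.49, -0.12], [-0.5, -0.02], [-0.5, 0.08], [-0.47, 0.18], [-0.42, 0.27], [-0.36, 0.35]]
```

>>> step_arm:
  motion:
    - {"gripper":0,"dx":0.38,"dy":-0.36,"dz":0,"twist":0}
    - {"gripper":0,"dx":0.23,"dy":-0.45,"dz":0,"twist":0}
    - {"gripper":0,"dx":0.14,"dy":-0.48,"dz":0,"twist":0}
    - {"gripper":0,"dx":0.04,"dy":-0.5,"dz":0,"twist":0}
    - {"gripper":0,"dx":-0.06,"dy":-0.5,"dz":0,"twist":0}
    - {"gripper":0,"dx":-0.16,"dy":-0.48,"dz":0,"twist":0}
    - {"gripper":0,"dx":-0.25,"dy":-0.44,"dz":0,"twist":0}
    - {"gripper":0,"dx":-0.34,"dy":-0.38,"dz":0,"twist":0}

```text
clock: 4.1
ee_pos: [0.5707, 0.0027, 0.0875]
ee_rot: [1.0, -0.001, -0.001, -0.002]
contact_force: [1.4, 8.1, -2.3]
grip_width: -0.0001
grip_force: 3.1
```

>>> step_arm:
  motion:
    - {"gripper":0,"dx":-0.4,"dy":-0.3,"dz":0,"twist":0}
    - {"gripper":0,"dx":-0.46,"dy":-0.21,"dz":0,"twist":0}
    - {"gripper":0,"dx":-0.49,"dy":-0.12,"dz":0,"twist":0}
    - {"gripper":0,"dx":-0.5,"dy":-0.02,"dz":0,"twist":0}
    - {"gripper":0,"dx":-0.5,"dy":0.08,"dz":0,"twist":0}
    - {"gripper":0,"dx":-0.47,"dy":0.18,"dz":0,"twist":0}
    - {"gripper":0,"dx":-0.42,"dy":0.27,"dz":0,"twist":0}
    - {"gripper":0,"dx":0,"dy":0,"dz":0,"twist":0}

```text
clock: 4.9
ee_pos: [0.475, -0.0024, 0.0885]
ee_rot: [1.0, 0.0, 0.001, 0.0]
contact_force: [-0.0, -0.7, 0.4]
grip_width: -0.0001
grip_force: 0.4
```

```bash
python3 - <<'E'
from meas import *
print(state()['ee_pos'],state()['contact_force'])
for n in('top','scene'):
    im=get_image(n); save(im,n+'1.png'); feet(im,np.array([.521,.0575]))
E
```

```text
[ 0.47495215 -0.00244926  0.08850672] [-0.02657379 -0.65559838  0.42042676]
foot dir deg -27.9 rmax 0.123 n 415
foot dir deg 92.2 rmax 0.147 n 668Traceback (most recent call last):
  File "<stdin>", line 4, in <module>
  File "meas.py", line 10, in feet
    print('foot dir deg',round(np.degrees(np.arctan2(cc[1],cc[0])),1),'rmax',np.percentile(r[k2],98).round(3),'n',k2.sum())
                                                                             ~~~~~~~~~~~~~^^^^^^^^^^
    return _quantile_unchecked(
        a, q, axis, out, overwrite_input, method, keepdims, weights)
    return _ureduce(a,
                    func=_quantile_ureduce_func,
    ...<5 lines>...
                    overwrite_input=overwrite_input,
                    method=method)
    r = func(a, **kwargs)
    result = _quantile(arr,
                       quantiles=q,
    ...<2 lines>...
                       out=out,
                       weights=wgt)
    slices_having_nans = np.isnan(arr[-1, ...])
                                  ~~~^^^^^^^^^
IndexError: index -1 is out of bounds for axis 0 with size 0
```

>>> step_arm:
  motion:
    - {"gripper":0,"dx":-0.22,"dy":0.16,"dz":0,"twist":0}
    - {"gripper":0,"dx":-0.18,"dy":0.19,"dz":0,"twist":0}
    - {"gripper":0,"dx":-0.15,"dy":0.22,"dz":0,"twist":0}
    - {"gripper":0,"dx":-0.12,"dy":0.24,"dz":0,"twist":0}
    - {"gripper":0,"dx":0,"dy":0,"dz":0,"twist":0}
    - {"gripper":0,"dx":0,"dy":0,"dz":0,"twist":0}
    - {"gripper":0,"dx":0,"dy":0,"dz":0,"twist":0}
    - {"gripper":0,"dx":0,"dy":0,"dz":0,"twist":0}

```text
clock: 5.75
ee_pos: [0.4552, 0.0223, 0.0874]
ee_rot: [1.0, 0.0, 0.0, 0.0]
contact_force: [2.0, -0.6, 1.4]
grip_width: -0.0001
grip_force: 1.1
```

```bash
cat > meas.py <<'E'
from h import *
C={'top':np.array([.5200,.0594]),'scene':np.array([.5231,.0559])}
def feet(im,n,guess):   # guess: small-foot direction, deg
    P=cloud(im); c=C[n]; q=P[(P[...,2]>.101)&(P[...,2]<.118)][:,:2]-c; r=np.hypot(*q.T); a=np.arctan2(q[:,1],q[:,0])
    for nm,k,L in(('small',0,.105),('medium',120,.128),('large',-120,.15)):
        d=np.angle(np.exp(1j*(a-np.radians(guess+k)))); s=(r>.06)&(r<L+.005)&(abs(d)<.45)
        if s.sum()>60: v=q[s].mean(0); print(n,nm,'-> small dir',round((np.degrees(np.arctan2(v[1],v[0]))-k)%360,1),'rmax',r[s].max().round(3),s.sum())
E
python3 - <<'E'
from meas import *
print(state()['ee_pos'],state()['contact_force'])
for n in('top','scene'):
    feet(np.load(n+'.npy',allow_pickle=True).item(),n,-13.6)
    im=get_image(n); save(im,n+'1.png'); feet(im,n,-172)
E
```

```text
[0.45519678 0.02234682 0.08736127] [ 2.0101137  -0.64707693  1.44702901]
top small -> small dir 345.7 rmax 0.105 193
top medium -> small dir 346.6 rmax 0.126 367
top large -> small dir 346.8 rmax 0.15 616
top medium -> small dir 187.0 rmax 0.128 373
top large -> small dir 187.2 rmax 0.148 599
scene small -> small dir 346.2 rmax 0.104 233
scene medium -> small dir 346.3 rmax 0.128 365
scene large -> small dir 346.8 rmax 0.151 641
scene small -> small dir 194.4 rmax 0.087 75
scene medium -> small dir 187.3 rmax 0.127 452
scene large -> small dir 186.9 rmax 0.151 626
```

View pics/scene1.png

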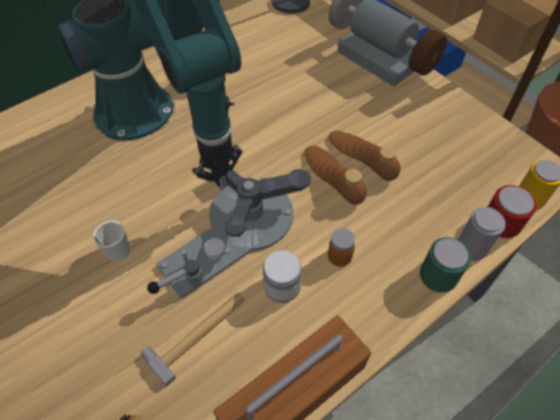

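The scene view shows the small foot held by the finger near (225,180) and nearly over the post. All feet agree on 187.1° against a post at 181.15°, so about 6° remains.

>>> step_arm:
  motion:
    - {"gripper":0,"dx":-0.03,"dy":0.06,"dz":0,"twist":0}
    - {"gripper":0,"dx":-0.03,"dy":0.06,"dz":0,"twist":0}
    - {"gripper":0,"dx":-0.03,"dy":0.06,"dz":0,"twist":0}
    - {"gripper":0,"dx":-0.03,"dy":0.06,"dz":0,"twist":0}
    - {"gripper":0,"dx":0,"dy":0,"dz":0,"twist":0}
    - {"gripper":0,"dx":0,"dy":0,"dz":0,"twist":0}
    - {"gripper":0,"dx":0,"dy":0,"dz":0,"twist":0}
    - {"gripper":0,"dx":0,"dy":0,"dz":0,"twist":0}

```text
clock: 6.65
ee_pos: [0.453, 0.03, 0.0876]
ee_rot: [1.0, 0.0, 0.002, -0.0]
contact_force: [5.7, -0.8, -1.1]
grip_width: -0.0002
grip_force: 2.5
```

```bash
python3 - <<'E'
from meas import *
print(state()['ee_pos'],state()['contact_force'])
for n in('top','scene'):
    im=get_image(n); feet(im,n,-178)
E
```

```text
[0.45299644 0.02997852 0.0876421 ] [ 5.72629342 -0.75262692 -1.08602218]
top medium -> small dir 181.1 rmax 0.128 371
top large -> small dir 181.1 rmax 0.148 593
scene small -> small dir 187.8 rmax 0.078 85
scene medium -> small dir 181.4 rmax 0.126 450
scene large -> small dir 181.1 rmax 0.149 646
```

The small foot reads 181.1–181.4°, which is on target. I'll back off sideways, go up, and re-check.

>>> step_arm:
  motion:
    - {"gripper":0,"dx":0.05,"dy":-0.3,"dz":0,"twist":0}
    - {"gripper":0,"dx":0,"dy":-0.4,"dz":0,"twist":0}
    - {"gripper":0,"dx":0,"dy":0,"dz":0.8,"twist":0}
    - {"gripper":0,"dx":0,"dy":0,"dz":0.8,"twist":0}
    - {"gripper":0,"dx":0,"dy":0,"dz":0.8,"twist":0}
    - {"gripper":0,"dx":0,"dy":0,"dz":0.8,"twist":0}
    - {"gripper":0,"dx":0,"dy":0,"dz":0.8,"twist":0}
    - {"gripper":0,"dx":0,"dy":0,"dz":0,"twist":0}

```text
clock: 7.55
ee_pos: [0.4534, 0.0081, 0.2096]
ee_rot: [1.0, 0.0, 0.002, 0.0]
contact_force: [-0.8, 0.6, 0.6]
grip_width: -0.0001
grip_force: 0.0
```

>>> step_arm:
  motion:
    - {"gripper":0,"dx":0.73,"dy":-0.9,"dz":0,"twist":0}
    - {"gripper":0,"dx":0.73,"dy":-0.9,"dz":0,"twist":0}
    - {"gripper":0,"dx":0.73,"dy":-0.9,"dz":0,"twist":0}
    - {"gripper":0,"dx":0.73,"dy":-0.9,"dz":0,"twist":0}
    - {"gripper":0,"dx":0.73,"dy":-0.9,"dz":0,"twist":0}
    - {"gripper":0,"dx":0.73,"dy":-0.9,"dz":0,"twist":0}
    - {"gripper":0,"dx":0.73,"dy":-0.9,"dz":0,"twist":0}
    - {"gripper":0,"dx":0.73,"dy":-0.9,"dz":0,"twist":0}

```text
clock: 8.35
ee_pos: [0.6267, -0.2084, 0.2052]
ee_rot: [1.0, 0.0, -0.002, -0.001]
contact_force: [1.1, -0.6, 0.3]
grip_width: -0.0002
grip_force: 0.0
```

```bash
python3 - <<'E'
from meas import *
print(state()['ee_pos'],state()['contact_force'])
for n in('top','scene'):
    im=get_image(n); save(im,n+'2.png'); feet(im,n,-179)
    P=cloud(im); X=P.reshape(-1,3)
    m=(X[:,2]<.06)&(X[:,2]>.012)&(X[:,0]>.6)&(X[:,0]<.8)&(X[:,1]<-.03)&(X[:,1]>-.35)
    print('hammer',X[m].min(0).round(3),X[m].max(0).round(3))
E
```

```text
[ 0.62670417 -0.20838951  0.20521597] [ 1.08423264 -0.63932814  0.29575032]
top small -> small dir 182.0 rmax 0.105 189
top medium -> small dir 181.1 rmax 0.128 373
top large -> small dir 181.1 rmax 0.149 592
hammer [ 0.6   -0.324  0.012] [ 0.754 -0.031  0.055]
scene small -> small dir 181.7 rmax 0.109 200
scene medium -> small dir 181.5 rmax 0.127 455
scene large -> small dir 181.0 rmax 0.15 649
hammer [ 0.6   -0.336  0.012] [ 0.756 -0.03   0.06 ]
```

View pics/top2.png

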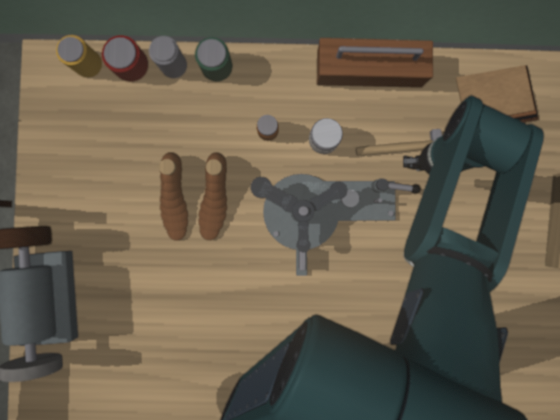

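The top view shows the small foot over the post at (302,250) and the bystanders in place. The lever is still free, with its ball at (416,188). The finger is above the lever's +x side, clear of the hammer head at (435,140), so I descend.

>>> step_arm:
  motion:
    - {"gripper":0,"dx":0,"dy":0,"dz":-0.58,"twist":0}
    - {"gripper":0,"dx":0,"dy":0,"dz":-0.58,"twist":0}
    - {"gripper":0,"dx":0,"dy":0,"dz":-0.58,"twist":0}
    - {"gripper":0,"dx":0,"dy":0,"dz":-0.58,"twist":0}
    - {"gripper":0,"dx":0,"dy":0,"dz":-0.58,"twist":0}
    - {"gripper":0,"dx":0,"dy":0,"dz":-0.58,"twist":0}
    - {"gripper":0,"dx":0,"dy":0,"dz":-0.58,"twist":0}
    - {"gripper":0,"dx":0,"dy":0,"dz":-0.58,"twist":0}

```text
clock: 9.25
ee_pos: [0.6254, -0.2062, 0.0661]
ee_rot: [1.0, 0.0, -0.002, -0.001]
contact_force: [0.4, -0.1, -0.4]
grip_width: -0.0001
grip_force: 0.0
```

```bash
python3 - <<'E'
from h import *
s=state();p=s['ee_pos']; print(p,s['contact_force'])
f=np.linspace(0.1,1.4,16); f=np.r_[f]
u=np.radians(-89)-f; U=np.c_[np.cos(u),np.sin(u)]; N=np.c_[-U[:,1],U[:,0]]
w=np.array([.595,-.151])+.063*U+.021*N
w=np.r_[[p[:2]],w]; print(w[[1,8,-1]]); print((np.diff(w,axis=0)/.03).round(2).tolist())
E
```

```text
[ 0.62541413 -0.20622665  0.06607567] [ 0.3665951  -0.08578244 -0.3635697 ]
[[ 0.61073396 -0.215517  ]
 [ 0.57114307 -0.21297457]
 [ 0.53704294 -0.1834188 ]]
[[-0.49, -0.31], [-0.19, -0.04], [-0.19, -0.02], [-0.19, -0.0], [-0.19, 0.01], [-0.19, 0.03], [-0.19, 0.05], [-0.18, 0.06], [-0.18, 0.08], [-0.17, 0.09], [-0.16, 0.11], [-0.15, 0.12], [-0.14, 0.13], [-0.13, 0.14], [-0.11, 0.15], [-0.1, 0.16]]
```

>>> step_arm:
  motion:
    - {"gripper":0,"dx":-0.49,"dy":-0.31,"dz":0,"twist":0}
    - {"gripper":0,"dx":-0.19,"dy":-0.04,"dz":0,"twist":0}
    - {"gripper":0,"dx":-0.19,"dy":-0.02,"dz":0,"twist":0}
    - {"gripper":0,"dx":-0.19,"dy":0,"dz":0,"twist":0}
    - {"gripper":0,"dx":-0.19,"dy":0.01,"dz":0,"twist":0}
    - {"gripper":0,"dx":-0.19,"dy":0.03,"dz":0,"twist":0}
    - {"gripper":0,"dx":-0.19,"dy":0.05,"dz":0,"twist":0}
    - {"gripper":0,"dx":-0.18,"dy":0.06,"dz":0,"twist":0}

```text
clock: 10.05
ee_pos: [0.5735, -0.2138, 0.0687]
ee_rot: [1.0, 0.001, 0.001, 0.0]
contact_force: [3.7, 0.0, 1.8]
grip_width: -0.0
grip_force: 1.4
```

>>> step_arm:
  motion:
    - {"gripper":0,"dx":-0.18,"dy":0.08,"dz":0,"twist":0}
    - {"gripper":0,"dx":-0.17,"dy":0.09,"dz":0,"twist":0}
    - {"gripper":0,"dx":-0.16,"dy":0.11,"dz":0,"twist":0}
    - {"gripper":0,"dx":-0.15,"dy":0.12,"dz":0,"twist":0}
    - {"gripper":0,"dx":-0.14,"dy":0.13,"dz":0,"twist":0}
    - {"gripper":0,"dx":-0.13,"dy":0.14,"dz":0,"twist":0}
    - {"gripper":0,"dx":-0.11,"dy":0.15,"dz":0,"twist":0}
    - {"gripper":0,"dx":0,"dy":0,"dz":0,"twist":0}

```text
clock: 10.85
ee_pos: [0.5409, -0.1882, 0.0679]
ee_rot: [1.0, 0.001, -0.001, -0.0]
contact_force: [1.0, -1.1, 1.7]
grip_width: 0.0001
grip_force: 0.9
```

```bash
python3 - <<'E'
from meas import *
print(state()['ee_pos'],state()['contact_force'])
for n in('top','scene'):
    im=get_image(n); save(im,n+'3.png'); feet(im,n,-179)
E
```

```text
[ 0.54093542 -0.18817962  0.06788775] [ 1.03931698 -1.14467551  1.65960607]
top small -> small dir 182.1 rmax 0.105 189
top medium -> small dir 181.1 rmax 0.127 371
top large -> small dir 181.2 rmax 0.148 593
scene small -> small dir 181.6 rmax 0.109 201
scene medium -> small dir 181.5 rmax 0.126 457
scene large -> small dir 181.0 rmax 0.149 649
```

View pics/scene3.png

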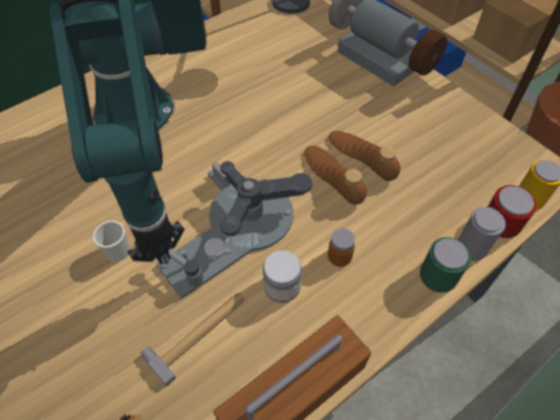

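The scene view shows the gripper behind the lever at (160,240), clear of the cup at (112,240). The contact force is still only about 1 N, so the lever isn't at its stop yet. I'll push further.

>>> step_arm:
  motion:
    - {"gripper":0,"dx":-0.1,"dy":0.16,"dz":0,"twist":0}
    - {"gripper":0,"dx":-0.04,"dy":0.08,"dz":0,"twist":0}
    - {"gripper":0,"dx":-0.02,"dy":0.08,"dz":0,"twist":0}
    - {"gripper":0,"dx":0,"dy":0,"dz":0,"twist":0}
    - {"gripper":0,"dx":0,"dy":0,"dz":0,"twist":0}
    - {"gripper":0,"dx":0,"dy":0,"dz":0,"twist":0}
    - {"gripper":0,"dx":0,"dy":0,"dz":0,"twist":0}
    - {"gripper":0,"dx":0,"dy":0,"dz":0,"twist":0}

```text
clock: 11.75
ee_pos: [0.5379, -0.1811, 0.0682]
ee_rot: [1.0, 0.001, 0.001, 0.001]
contact_force: [0.7, -7.9, -0.6]
grip_width: -0.0001
grip_force: 3.5
```

>>> step_arm:
  motion:
    - {"gripper":0,"dx":0,"dy":0.08,"dz":0,"twist":0}
    - {"gripper":0,"dx":0,"dy":0.08,"dz":0,"twist":0}
    - {"gripper":0,"dx":0,"dy":0,"dz":0,"twist":0}
    - {"gripper":0,"dx":0,"dy":0,"dz":0,"twist":0}
    - {"gripper":0,"dx":0,"dy":0,"dz":0,"twist":0}
    - {"gripper":0,"dx":0,"dy":0,"dz":0,"twist":0}
    - {"gripper":0,"dx":0,"dy":0,"dz":0,"twist":0}
    - {"gripper":0,"dx":0,"dy":0,"dz":0,"twist":0}

```text
clock: 12.55
ee_pos: [0.5387, -0.1799, 0.0688]
ee_rot: [1.0, 0.002, 0.001, 0.004]
contact_force: [-0.0, -19.9, -0.1]
grip_width: 0.0001
grip_force: 8.5
```

The force rose to 20 N with only about 1 mm of motion, so the lever is against the stop. I'll back off, rise clear and verify.

>>> step_arm:
  motion:
    - {"gripper":0,"dx":0,"dy":-0.3,"dz":0,"twist":0}
    - {"gripper":0,"dx":0,"dy":-0.4,"dz":0,"twist":0}
    - {"gripper":0,"dx":0,"dy":0,"dz":0.8,"twist":0}
    - {"gripper":0,"dx":0,"dy":0,"dz":0.8,"twist":0}
    - {"gripper":0,"dx":0,"dy":0,"dz":0.8,"twist":0}
    - {"gripper":0,"dx":0,"dy":0,"dz":0.8,"twist":0}
    - {"gripper":0,"dx":0,"dy":0,"dz":0.8,"twist":0}
    - {"gripper":0,"dx":0,"dy":0,"dz":0.8,"twist":0}

```text
clock: 13.35
ee_pos: [0.5363, -0.195, 0.2123]
ee_rot: [1.0, 0.0, -0.001, -0.001]
contact_force: [1.0, -0.5, 0.2]
grip_width: 0.0001
grip_force: 0.0
```

>>> step_arm:
  motion:
    - {"gripper":0,"dx":0,"dy":-0.8,"dz":0,"twist":0}
    - {"gripper":0,"dx":0,"dy":-0.8,"dz":0,"twist":0}
    - {"gripper":0,"dx":0,"dy":-0.8,"dz":0,"twist":0}
    - {"gripper":0,"dx":0,"dy":-0.8,"dz":0,"twist":0}
    - {"gripper":0,"dx":0,"dy":-0.8,"dz":0,"twist":0}
    - {"gripper":0,"dx":0,"dy":-0.8,"dz":0,"twist":0}
    - {"gripper":0,"dx":0,"dy":-0.8,"dz":0,"twist":0}
    - {"gripper":0,"dx":0,"dy":0,"dz":0,"twist":0}

```text
clock: 14.15
ee_pos: [0.5366, -0.3661, 0.2112]
ee_rot: [1.0, -0.001, -0.001, -0.0]
contact_force: [0.2, 1.1, -0.1]
grip_width: -0.0005
grip_force: 0.0
```

```bash
python3 - <<'E'
from meas import *
print(state()['ee_pos'],state()['contact_force'])
for n in('top','scene'):
    im=get_image(n); feet(im,n,-179)
    P=cloud(im); X=P.reshape(-1,3); pv=C[n]+[.0737,-.2088]
    q=X[(X[:,2]>.066)&(X[:,2]<.095)][:,:2]-pv; r=np.hypot(*q.T)
    s=(r<.105)&(r>.055); v=q[s].mean(0); print(n,'lever dir',np.degrees(np.arctan2(v[1],v[0])),'clamp',(-89-np.degrees(np.arctan2(v[1],v[0])))*np.pi/180,s.sum(),r[s].max())
    if n=='top': cv2.imwrite('pics/end.png',cv2.resize(im['color'][110:290,230:450,::-1],None,fx=3.3,fy=3.3))
E
```

```text
[ 0.53664712 -0.36609562  0.21115124] [ 0.20850273  1.0939526  -0.13509261]
top small -> small dir 182.1 rmax 0.105 189
top medium -> small dir 181.1 rmax 0.128 371
top large -> small dir 181.1 rmax 0.148 589
top lever dir -169.71835178666194 clamp 1.4088010054602984 145 0.10391761349684953
scene small -> small dir 181.7 rmax 0.109 197
scene medium -> small dir 181.5 rmax 0.126 456
scene large -> small dir 180.9 rmax 0.15 649
scene lever dir -169.17552690087174 clamp 1.3993269239414974 175 0.10398318083711075
```

View pics/end.png

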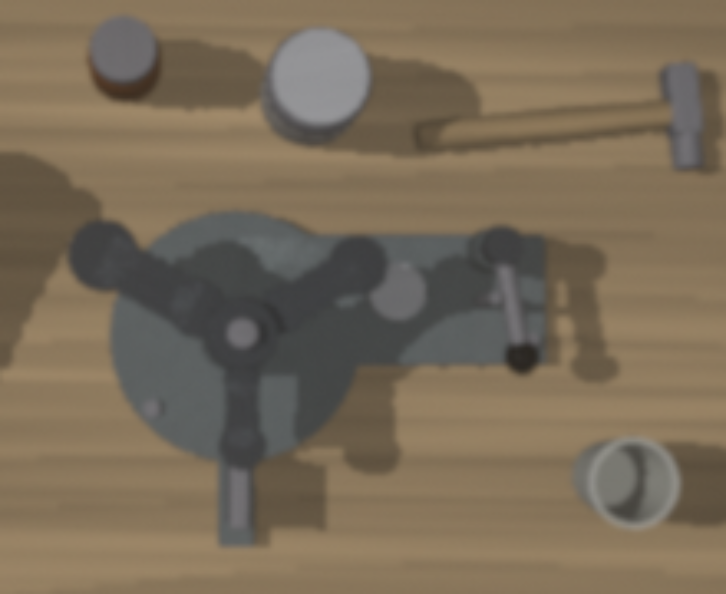

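The crop shows the small foot at (240,440) squarely over the post and the lever home at the pin, with its ball at (520,357). The clamp measures about 1.40 rad, the bystanders are where they were, and the arm is clear.

```bash
python3 -c "
from station import sign_off; print(sign_off())"
```

```text
the job is handed in; nothing more can be done
None
```

The job is handed in: the smallest foot measures within about 1° of the index post (under 2 mm at the toe), the clamp lever is home at about 1.40 rad, the bystanders look unmoved in the pictures, and the arm is clear; sign-off gave no verdict.

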